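# Kit the spindle parts into the colour-coded tray

### The job

Make up the spindle kit in the white tray: stand the stepped shaft in the middle of the red insert, the gear blank in the yellow one, the bronze bush in the blue one and the flanged steel bush in the green one, each upright and flat on the insert's floor, the same way up as it stands now. The spacer ring and the slotted collet are not part of the kit: leave them standing where they are.

Things in the scene. Friction and masses are not known exactly. Their poses are not given: they have to be found in the camera images.
- stepped_shaft_mid (a point): Grey steel stepped shaft sample, 50 mm tall: flange 40 mm across up to 14 mm, middle step 28 mm across up to 31 mm, thin top spigot 16 mm across, no bore. Stands on the bench. Point: on its axis, half-way up; z up; yaw does not matter. Grip the 28 mm step or the spigot. About 0.2 kg.
- gear_mid (a point): Dark grey gear blank, 22 mm tall: toothed disc 48 mm across and 14 mm thick, with a hub 24 mm across on top. Stands on the bench. Point: on its axis, half-way up; z up; yaw does not matter. Grip the disc or the hub. About 0.16 kg.
- bronze_bush_mid (a point): Plain bronze-coloured (tan) cylindrical bush with a bore, 32 mm across, 22 mm tall; the only tan one of the round parts. Stands on the bench. Point: on its axis, half-way up; z up; yaw does not matter. About 0.09 kg.
- flanged_bush_mid (a point): Grey steel flanged bush with a bore, 30 mm tall: flange 36 mm across and 9 mm thick at the bottom, neck 26 mm across above it. Stands on the bench. Point: on its axis, half-way up; z up; yaw does not matter. Grip the neck. About 0.11 kg.
- spare_ring_mid (a point): Look-alike that stays where it is: pale aluminium spacer ring, 42 mm across with a wide bore, only 12 mm high, flat on the bench, loose. The point is on its axis, half-way up; z up.
- spare_collet_mid (a point): Look-alike that stays where it is: grey spring collet, 35 mm tall, 32 mm across at the top and tapering downward, with radial slots on its top face, loose. The point is on its axis, half-way up; z up.
- insert_red: Fixed open square insert of red plastic, 72 mm wide, 7 mm high, walls 3 mm, inside 66 x 66 mm, its floor 3 mm above its underside. Origin: centre of its underside, 4 mm above the bench; x, y along its sides, z up. It lies in any one of four places in a fixed white square tray (240 mm, rim 12 mm above the bench, 70 mm from the insert's middle); next inserts are 100 mm away, centre to centre.
- insert_yellow: Fixed open square insert of yellow plastic, 72 mm wide, 7 mm high, walls 3 mm, inside 66 x 66 mm, its floor 3 mm above its underside. Origin: centre of its underside, 4 mm above the bench; x, y along its sides, z up. It lies in any one of four places in a fixed white square tray (240 mm, rim 12 mm above the bench, 70 mm from the insert's middle); next inserts are 100 mm away, centre to centre.
- insert_blue: Fixed open square insert of blue plastic, 72 mm wide, 7 mm high, walls 3 mm, inside 66 x 66 mm, its floor 3 mm above its underside. Origin: centre of its underside, 4 mm above the bench; x, y along its sides, z up. It lies in any one of four places in a fixed white square tray (240 mm, rim 12 mm above the bench, 70 mm from the insert's middle); next inserts are 100 mm away, centre to centre.
- insert_green: Fixed open square insert of green plastic, 72 mm wide, 7 mm high, walls 3 mm, inside 66 x 66 mm, its floor 3 mm above its underside. Origin: centre of its underside, 4 mm above the bench; x, y along its sides, z up. It lies in any one of four places in a fixed white square tray (240 mm, rim 12 mm above the bench, 70 mm from the insert's middle); next inserts are 100 mm away, centre to centre.
Things that resemble listed ones, but are neither listed nor needed, are in the scene too. Leave any orange or turquoise look-alike of the part that bears gear_mid alone. Leave any pink look-alike of the part that bears stepped_shaft_mid alone.

How it is judged:
By the outcome, as a careful person would: the job done as asked, in the order asked, and still so for the second after the job is handed in, with the robot touching nothing.
It also fails if it takes over 120 s, if anything falls off the work surface, if the arm or the gripper's body presses on something with over 40 N, if the wrist force passes 120 N, or if a joint passes its speed limit or range.

### The arm

A 6-joint arm with a two-finger parallel gripper is mounted at the origin on a cart in front of the work surface, level with it; the furniture and walls round the work are solid. World frame = base frame: x ahead of the robot, y to its left, z up, the work surface at z = 0. Lengths are in m, angles in degrees, forces in N, time in s.
With the tool pointing down it reaches from about 0.325 to 0.9 m from the base axis. Payload 6.1 kg.
Tool frame: the origin (TCP) lies on the centre line of the jaws, within the pads' length; the fingertips stand 17 mm ahead of it and the grasp point (between the pads) lies 2 mm behind it; z points along the fingers, y is the line along which they close (so a half turn about z gives the same grasp; the last joint's range is limited). The gripper opens to 87 mm and grips with 3 to 60 N. Pads are 19 mm wide; open, the fingers measure 117 mm over their backs; the gripper's body (75 mm by 190 mm) begins 51 mm behind the grasp point.
Start: joints at [-76.954, 12.628, 87.462, -0, 79.91, -7.225], TCP at [0.217, -0.586, 0.24] pointing down, gripper open.
Joint ranges: [-170.65, 170.65], [-52.31, 119.04], [5.05, 147.46], [-71.25, 251.25], [11.57, 151.72], [-153.62, 153.62]. Speed limits (degrees/s): [147.25, 147.25, 172.46, 180, 180, 180].

### API

Orientations are given as [roll, pitch, yaw] about the fixed x, y, z axes, in that order (R = Rz(yaw) Ry(pitch) Rx(roll)).
In Python, from cell import * gives the robot as it stands. The module is installed in compiled form; this text tells all that it offers.
- The arm moves only by the tool arm_command, never from a script. Its argument "commands" is a list of rows, each a list of 7 numbers: the shift along the tool's x, y, z scaled (see below), then the turn, a rotation vector about the tool's x, y, z scaled (see below), then the gripper's target within -1 to 1 (fully open at 1, half-way at 0, shut at -1). In form: [[x, y, z, rx, ry, rz, claw], ...]. A call has 1 to 8 rows; each row is the pose to reach, as a shift and turn from the pose commanded when the call began, along the tool's axes at that moment, turning the shorter way round; what a row does not reach only later rows make up. The controller multiplies each number of a shift by 25 cm and each number of a turn by 2 pi rad. A row lasts 1/12 s, in which the tool goes at most 41.7 mm and 7.16 degrees, less where a joint would pass 70% of its speed; a pose out of reach is approached as far as the arm can. A call with a number of a shift or a turn outside -1 to 1 is refused whole. A call with a gripper value outside its range is refused whole. The fingers move at their own pace and stop on an object; the grip force is fixed at half the most. Time passes only in rows, so rows that repeat a pose let the fingers close. It gives the time, the measured TCP pose, the force, the opening and the grip force at its end, in the units of the state.
- get_obs(): the state, without advancing time (a new reading comes with each control period).
- capture(name): name is "scene" or "top" or "wrist"; returns a dict with "color" (420x560x3 uint8, blue, green, red), "mtx" (3x3 intrinsics, pixels), "distortion" ([k1, k2, p1, p2, k3] as OpenCV has them; the pictures are not rectified), "R" (3x3) and "t" (3): a world point X has camera coordinates R X + t; the wrist camera has in their place "hand_eye" (4x4, takes a point from camera to tool coordinates, whose origin is the TCP and whose axes are the flange's). Camera axes: x right, y down, z forward; pixel columns grow to the right and rows downward; lengths in m; the calibration is good to about 2 mm. A picture is of the moment at which its call begins: read the wrist's pose just before it. There is no depth.
- job_done(): hands the job in; it is judged then, once.
Trained networks look in a picture, given as the dict that the camera call returned (one of the last four; its "shot" number tells which), for a name from the list of things; names that differ only in an ending like _2 or _b are one class to them, and where a whole thing is asked for, a point or a joint stands for the part that bears it (a point fixed in the world has none). Each returns a list of dicts, best first, with "p" (0 to 1); they miss things now and then, are a little off and sometimes report something else, mostly with a low value. They report only what shows in the picture. A call takes as long as a camera call. They do not tell look-alikes from the thing itself.
- find_in(picture, name): "box" ([left, top, right, bottom] in pixels, round what is visible of it).
- tip_of(picture, name): "uv" ([column, row] in pixels: a listed point, or the origin of a listed thing).
The state is a dict: "clock": time; "q": joint angles; "joint_vel": joint speeds; "effort": joint torques, N m; "tcp_pos": TCP position; "ee_rot": TCP orientation; "contact_force": force on the tool from outside, world axes, zero at the start; "wrist_torque": the same for the moment, N m; "grip_width": finger opening in m; "gripper_force": force on a finger pad.
Only numpy, scipy, OpenCV 4.12 (cv2) and the standard library are available. Lean on these libraries where they do the work, as an engineer would, in place of code of your own. Each camera call takes 0.05 s, during which the arm holds its last target. There are 200 camera calls.

## Working session

There is one attempt and no reset: what is moved stays moved. The work goes in short steps, Python scripts to look and compute and a tool call to move; the robot and the scene stay as the last step left them, time stands still between calls to the robot, and variables do not carry over. Pictures are saved under pics/ and viewed, at most 16 in all, crops included, and the job is handed in when it is done.

Besides the shell and the picture viewer there is one more tool, called after "Request:" as a command line: name --pt "numbers of a row" for each row, then --argument value for the rest. arm_command: Moves the arm, as the interface text tells. Shifts and turns lie within -1 to 1; 1 stands for 25 cm of shift or 2 pi rad of turn. Its arguments: {"type":"object","properties":{"commands":{"type":"array"}},"required":["commands"]}

```bash
mkdir -p pics
cat > h.py <<'E'
from cell import *
import numpy as np, cv2
from scipy.spatial.transform import Rotation as Ro
def cam(p,obs=None):
    if 'R' in p and p.get('R') is not None: return np.array(p['R']),np.array(p['t'])
    T=np.eye(4);T[:3,:3]=Ro.from_euler('xyz',obs['ee_rot'],degrees=True).as_matrix();T[:3,3]=obs['tcp_pos']
    M=np.linalg.inv(T@np.array(p['hand_eye']));return M[:3,:3],M[:3,3]
def toworld(p,uv,z,obs=None):
    R,t=cam(p,obs);n=cv2.undistortPoints(np.array([[uv]],float),np.array(p['mtx']),np.array(p['distortion']))[0,0]
    d=R.T@np.r_[n,1];c=-R.T@t;return c+d*(z-c[2])/d[2]
def topix(p,X,obs=None):
    R,t=cam(p,obs);return cv2.projectPoints(np.array([X],float),cv2.Rodrigues(R)[0],t,np.array(p['mtx']),np.array(p['distortion']))[0][0,0]
Z={'stepped_shaft_mid':.025,'gear_mid':.011,'bronze_bush_mid':.011,'flanged_bush_mid':.015,'spare_ring_mid':.006,'spare_collet_mid':.0175,'insert_red':.004,'insert_yellow':.004,'insert_blue':.004,'insert_green':.004}
def report(p,names,obs=None,pm=.2):
    for n in names:
        for d in tip_of(p,n)[:5]:
            if d['p']>pm: print(n,round(d['p'],2),np.round(d['uv']),np.round(toworld(p,d['uv'],Z[n],obs),4))
E
python3 - <<'E'
from h import *
o=get_obs();print(o)
for c in ['top','scene']:
    p=capture(c);cv2.imwrite(f'pics/{c}0.png',p['color']);print(c,-np.array(p['R']).T@p['t']);report(p,Z)
E
```

```text
{'clock': 0.0, 'q': array([-7.69524066e+01,  1.26755377e+01,  8.75276047e+01, -9.49351346e-04,
        7.99095663e+01, -7.22724558e+00]), 'joint_vel': array([-0.01674675, -0.04713103,  0.10933122,  0.04110903, -0.00257753,
        0.12464138]), 'effort': array([ 1.90672712e-03, -4.94612825e+01, -3.87370920e+01,  7.02543743e-02,
        5.73726639e-02, -1.42359572e-04]), 'tcp_pos': array([ 0.21640905, -0.58569763,  0.23841703]), 'ee_rot': array([-1.79888069e+02, -1.32523899e-02,  2.02749932e+01]), 'contact_force': array([-0.10932315, -0.1132293 ,  0.46383389]), 'wrist_torque': array([ 0.03210537, -0.00830598, -0.07978507]), 'gripper_force': 0.0, 'grip_width': 0.08702690742386728}
top [ 0.37460861 -0.00888311  1.26029595]
stepped_shaft_mid 0.55 [398. 196.] [ 0.5069 -0.3781  0.025 ]
stepped_shaft_mid 0.43 [367. 164.] [ 0.5977 -0.288   0.025 ]
gear_mid 0.71 [368. 241.] [ 0.376  -0.2925  0.011 ]
gear_mid 0.61 [365. 159.] [ 0.6152 -0.2873  0.011 ]
gear_mid 0.59 [397. 223.] [ 0.4272 -0.3767  0.011 ]
gear_mid 0.56 [365. 209.] [ 0.4698 -0.2839  0.011 ]
bronze_bush_mid 0.4 [287. 163.] [ 0.6041
[... 581 characters left out ...]
[404. 297.] [ 0.4331 -0.368   0.011 ]
gear_mid 0.7 [359. 299.] [ 0.3745 -0.2901  0.011 ]
gear_mid 0.63 [371. 272.] [ 0.456  -0.2789  0.011 ]
flanged_bush_mid 0.72 [359. 212.] [ 0.6193 -0.1673  0.015 ]
spare_ring_mid 0.69 [287. 238.] [ 0.4456 -0.0549  0.006 ]
spare_collet_mid 0.73 [327. 253.] [ 0.4461 -0.1678  0.0175]
spare_collet_mid 0.73 [364. 214.] [ 0.6186 -0.1815  0.0175]
insert_red 0.83 [252. 180.] [0.5857 0.1608 0.004 ]
insert_yellow 0.75 [223. 168.] [0.583  0.2647 0.004 ]
insert_yellow 0.7 [360. 211.] [ 0.6365 -0.1631  0.004 ]
insert_blue 0.66 [203. 185.] [0.4896 0.2652 0.004 ]
insert_green 0.61 [231. 199.] [0.4866 0.1599 0.004 ]
insert_green 0.39 [327. 254.] [ 0.456  -0.1637  0.004 ]
```

Run:
```python
import cv2
a=cv2.imread('pics/top0.png')[130:270,150:430];cv2.imwrite('pics/top0c.png',cv2.resize(a,None,fx=2.8,fy=2.8,interpolation=cv2.INTER_CUBIC))
a=cv2.imread('pics/scene0.png')[140:340,180:460];cv2.imwrite('pics/scene0c.png',cv2.resize(a,None,fx=2.8,fy=2.8,interpolation=cv2.INTER_CUBIC))
```

```text
(no output)
```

View pics/top0c.png

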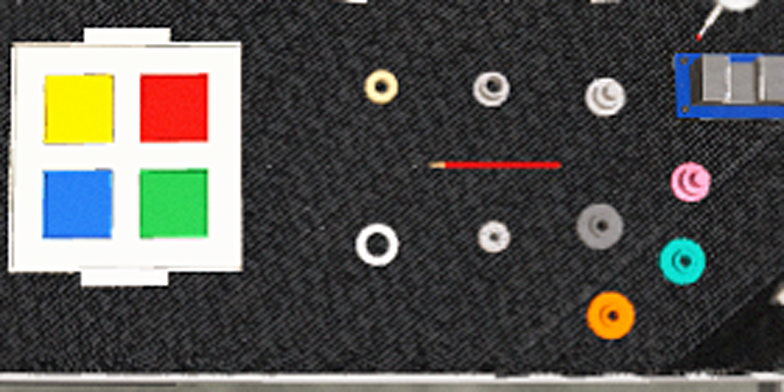

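View pics/scene0c.png

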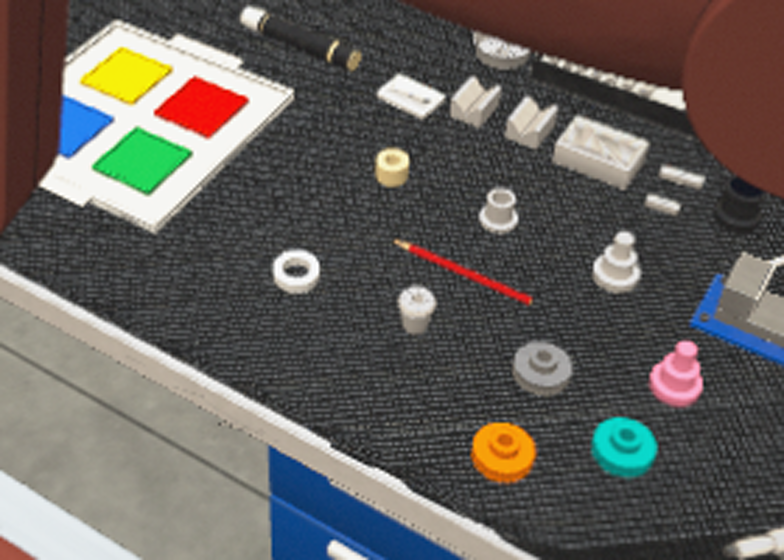

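The top view shows the tray at left: yellow and red on the far side, blue and green on the near side. The bronze bush is at px (286,161), the flanged bush at (325,162) and the shaft at (366,164), with the gear at (364,211). The ring and collet sit nearer the robot, and the pink, teal and orange decoys are at right. A vise stands right of the shaft, so I'll grip with the jaws closing along world x.

Request:
arm_command --pt "0.93 -0.3 0 0 0 -0.15 1" --pt "0.93 -0.3 0 0 0 -0.15 1" --pt "0.93 -0.3 0 0 0 -0.15 1" --pt "0.93 -0.3 0 0 0 -0.15 1" --pt "0.93 -0.3 0 0 0 -0.15 1" --pt "0.93 -0.3 0 0 0 -0.15 1" --pt "0.93 -0.3 0 0 0 -0.15 1" --pt "0.93 -0.3 0 0 0 -0.15 1"

```text
clock: 1.77
tcp_pos: [0.4107, -0.4335, 0.2397]
ee_rot: [180.0, 0.0, 74.9]
contact_force: [0.1, -0.5, -0.2]
grip_width: 0.087
gripper_force: 0.0
```

```bash
cat >> h.py <<'E'
def go(goal,yaw,obs=None):
    o=obs or get_obs();R=Ro.from_euler('xyz',o['ee_rot'],degrees=True);G=Ro.from_euler('xyz',[180,0,yaw],degrees=True)
    s=R.inv().apply(np.array(goal)-o['tcp_pos'])/.25;r=(R.inv()*G).as_rotvec()/(2*np.pi)
    print('t',round(o['clock'],2),'tcp',np.round(o['tcp_pos'],4),'rot',np.round(o['ee_rot'],2),'w',round(o['grip_width'],4),'-> shift',np.round(s,3),'turn',np.round(r,4),'turn deg',np.round(r*360,1))
E
python3 -c "
from h import *
go([.6,-.283,.24],90)"
```

```text
t 1.77 tcp [ 0.4107 -0.4335  0.2397] rot [179.98   0.    74.88] w 0.087 -> shift [ 0.779  0.574 -0.001] turn [ 0.     0.    -0.042] turn deg [  0.    0.  -15.1]
```

Request:
arm_command --pt "0.78 0.574 0 0 0 -0.042 1" --pt "0.78 0.574 0 0 0 -0.042 1" --pt "0.78 0.574 0 0 0 -0.042 1" --pt "0.78 0.574 0 0 0 -0.042 1" --pt "0.78 0.574 0 0 0 -0.042 1" --pt "0.78 0.574 0 0 0 -0.042 1" --pt "0.78 0.574 0 0 0 -0.042 1" --pt "0.78 0.574 0 0 0 -0.042 1"

```text
clock: 2.43
tcp_pos: [0.6008, -0.2848, 0.2391]
ee_rot: [-180.0, -0.0, 89.6]
contact_force: [-0.2, -1.0, -0.0]
grip_width: 0.0872
gripper_force: 0.0
```

```bash
python3 -c "
from h import *
go([.6,-.283,.24],90)
o=get_obs();p=capture('wrist');cv2.imwrite('pics/w1.png',p['color']);print(p['hand_eye'])
report(p,['stepped_shaft_mid','gear_mid','flanged_bush_mid','bronze_bush_mid'],o)"
```

```text
t 2.43 tcp [ 0.6008 -0.2848  0.2391] rot [-1.7997e+02 -1.0000e-02  8.9600e+01] w 0.0872 -> shift [ 0.007 -0.003 -0.004] turn [-0.0001 -0.     -0.0011] turn deg [-0.  -0.  -0.4]
[[ 7.86277562e-05 -9.58420897e-01 -2.85358332e-01  7.85495556e-02]
 [ 9.99999964e-01  1.48375319e-04 -2.22801460e-04 -1.04719268e-04]
 [ 2.55877708e-04 -2.85358304e-01  9.58420875e-01 -1.44951042e-01]
 [ 0.00000000e+00  0.00000000e+00  0.00000000e+00  1.00000000e+00]]
stepped_shaft_mid 0.8 [282. 190.] [ 0.6011 -0.2902  0.025 ]
stepped_shaft_mid 0.56 [208. 259.] [ 0.5087 -0.3783  0.025 ]
gear_mid 0.73 [ 94. 187.] [ 0.3714 -0.2888  0.011 ]
gear_mid 0.62 [170. 179.] [ 0.466  -0.2789  0.011 ]
gear_mid 0.56 [149. 244.] [ 0.4305 -0.3638  0.011 ]
flanged_bush_mid 0.87 [290.  76.] [ 0.6113 -0.1648  0.015 ]
```

View pics/w1.png

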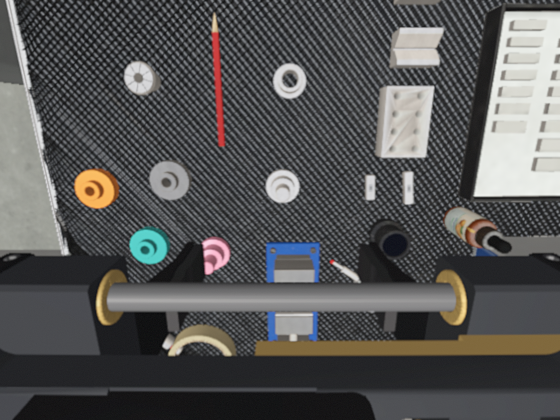

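The wrist view shows the shaft at px (282,187). The vise starts at row 243 (y≈-0.36), so it's clear of the gripper body at this yaw. I'll go lower and refine.

Request:
arm_command --pt "-0.013 0 0.4 0 0 -0.001 1" --pt "-0.013 0 0.4 0 0 -0.001 1" --pt "-0.013 0 0.4 0 0 -0.001 1" --pt "-0.013 0 0.4 0 0 -0.001 1"

```text
clock: 3.02
tcp_pos: [0.5952, -0.2889, 0.1331]
ee_rot: [-179.5, -0.3, 89.6]
contact_force: [-0.8, 0.7, -1.0]
grip_width: 0.0871
gripper_force: 0.0
```

```bash
cat >> h.py <<'E'
def blob(p,uv,obs,z,rad,lo=90,show=None):
    """centre of bright blob's bottom circle: compare projected circle radius rad at height z by best edge match"""
    g=cv2.GaussianBlur(cv2.cvtColor(p['color'],cv2.COLOR_BGR2GRAY),(3,3),0).astype(float)
    c0=toworld(p,uv,z,obs)[:2];a=np.linspace(0,2*np.pi,120,endpoint=False);best=[]
    R,t=cam(p,obs);K=np.array(p['mtx']);D=np.array(p['distortion']);rv=cv2.Rodrigues(R)[0]
    def ring(c,r):
        X=np.c_[c[0]+r*np.cos(a),c[1]+r*np.sin(a),np.full(120,z)]
        q=cv2.projectPoints(X,rv,t,K,D)[0].reshape(-1,2).astype(np.float32)
        return cv2.remap(g.astype(np.float32),q[:,0].copy(),q[:,1].copy(),cv2.INTER_LINEAR).ravel()
    for dx in np.arange(-.01,.0101,.0005):
        for dy in np.arange(-.01,.0101,.0005):
            c=c0+[dx,dy];d=ring(c,rad-.002)-ring(c,rad+.002);best.append((np.mean(np.clip(d,-40,40)),*c))
    b=np.array(sorted(best)[::-1][:5]);print('circle',np.round(b[0],4),'top5 mean',np.round(b[:,1:].mean(0),4))
    return b[:,1:].mean(0)
E
python3 -c "
from h import *
go([.6,-.288,.14],90)
o=get_obs();p=capture('wrist');cv2.imwrite('pics/w2.png',p['color'][:300])
report(p,['stepped_shaft_mid'],o)
uv=tip_of(p,'stepped_shaft_mid')[0]['uv']
c=toworld(p,uv,.025,o)
blob(p,topix(p,[c[0],c[1],.014],o),o,.014,.020)
blob(p,topix(p,[c[0],c[1],.031],o),o,.031,.014)
blob(p,topix(p,[c[0],c[1],.05],o),o,.05,.008)
"
```

```text
t 3.02 tcp [ 0.5952 -0.2889  0.1331] rot [-179.48   -0.32   89.63] w 0.0871 -> shift [ 0.004  0.019 -0.028] turn [-0.0014 -0.0009 -0.001 ] turn deg [-0.5 -0.3 -0.4]
stepped_shaft_mid 0.8 [287. 214.] [ 0.5988 -0.2899  0.025 ]
stepped_shaft_mid 0.58 [191. 307.] [ 0.5097 -0.3805  0.025 ]
circle [40.      0.6033 -0.2889] top5 mean [ 0.603  -0.2893]
circle [30.8881  0.6013 -0.2904] top5 mean [ 0.6015 -0.2905]
circle [32.1213  0.6013 -0.2914] top5 mean [ 0.601  -0.2912]
```

View pics/w2.png

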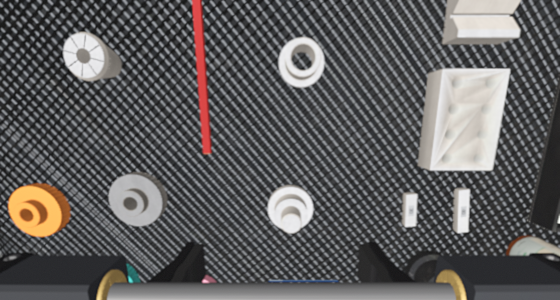

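Request:
arm_command --pt "-0.008 0 0.1 0 0 0 1" --pt "-0.008 0 0.2 0 0 0 1" --pt "-0.008 0 0.28 0 0 0 1" --pt "-0.008 0 0.32 0 0 0 1" --pt "-0.008 0 0.32 0 0 0 1" --pt "-0.008 0 0.32 0 0 0 1"

```text
clock: 3.67
tcp_pos: [0.6005, -0.2925, 0.0614]
ee_rot: [179.9, 0.1, 89.7]
contact_force: [1.2, -0.3, 0.5]
grip_width: 0.0872
gripper_force: 0.0
```

```bash
python3 -c "
from h import *
go([.6015,-.290,.034],90)
o=get_obs();p=capture('wrist')
report(p,['stepped_shaft_mid'],o)
"
```

```text
t 3.67 tcp [ 0.6005 -0.2925  0.0614] rot [1.7989e+02 7.0000e-02 8.9740e+01] w 0.0872 -> shift [0.01  0.004 0.109] turn [ 0.0003  0.0002 -0.0007] turn deg [ 0.1  0.1 -0.3]
stepped_shaft_mid 0.95 [155. 359.] [ 0.5107 -0.3784  0.025 ]
stepped_shaft_mid 0.59 [281. 243.] [ 0.6003 -0.2904  0.025 ]
```

Request:
arm_command --pt "0.008 0.002 0.06 0 0 0 1" --pt "0.008 0.002 0.108 0 0 0 1" --pt "0.008 0.002 0.108 0 0 0 1" --pt "0.008 0.002 0.108 0 0 0 -1" --pt "0.008 0.002 0.108 0 0 0 -1" --pt "0.008 0.002 0.108 0 0 0 -1" --pt "0.008 0.002 0.108 0 0 0 -1" --pt "0.008 0.002 0.108 0 0 0 -1"

```text
clock: 4.43
tcp_pos: [0.6004, -0.2901, 0.033]
ee_rot: [180.0, 0.0, 89.7]
contact_force: [-0.3, 0.5, -1.2]
grip_width: 0.0613
gripper_force: 0.0
```

Request:
arm_command --pt "0 0 0 0 0 0 -1" --pt "0 0 0 0 0 0 -1" --pt "0 0 0 0 0 0 -1" --pt "0 0 0 0 0 0 -1"

```text
clock: 4.77
tcp_pos: [0.6001, -0.2898, 0.0326]
ee_rot: [180.0, 0.0, 89.8]
contact_force: [0.0, -0.2, -0.0]
grip_width: 0.0352
gripper_force: 0.0
```

Request:
arm_command --pt "0 0 0 0 0 0 -1" --pt "0 0 0 0 0 0 -1" --pt "0 0 0 0 0 0 -1" --pt "0 0 0 0 0 0 -1"

```text
clock: 5.1
tcp_pos: [0.6003, -0.2899, 0.0326]
ee_rot: [180.0, 0.0, 89.7]
contact_force: [0.4, -0.6, -0.9]
grip_width: 0.0257
gripper_force: 29.9
```

Request:
arm_command --pt "0 0 -0.1 0 0 0 -1" --pt "0 0 -0.2 0 0 0 -1" --pt "0 0 -0.32 0 0 0 -1" --pt "0 0 -0.45 0 0 0 -1" --pt "0 0 -0.45 0 0 0 -1"

```text
clock: 5.52
tcp_pos: [0.6035, -0.2919, 0.153]
ee_rot: [179.5, 0.3, 89.8]
contact_force: [1.9, -0.7, -0.9]
grip_width: 0.0259
gripper_force: 29.9
```

```bash
python3 -c "
from h import *
go([.588,-.04,.145],90)
o=get_obs();p=capture('wrist');cv2.imwrite('pics/w3.png',p['color'])
p=capture('top');report(p,['insert_red','insert_yellow','insert_blue','insert_green'])
# tray colour centroids at rim height
h=cv2.cvtColor(p['color'],cv2.COLOR_BGR2HSV)
for n,(a,b) in dict(red=(0,8),yellow=(24,35),blue=(100,118),green=(55,85)).items():
    m=cv2.inRange(h,(a,120,90),(b,255,255));m[:, :160]=0;m[:,240:]=0
    k,_,s,ce=cv2.connectedComponentsWithStats(m);i=1+s[1:,4].argmax();print(n,s[i],ce[i],toworld(p,ce[i],.009))
"
```

```text
t 5.52 tcp [ 0.6035 -0.2919  0.153 ] rot [179.47   0.34  89.76] w 0.0259 -> shift [ 1.008 -0.066  0.025] turn [ 0.0015  0.001  -0.0007] turn deg [ 0.5  0.3 -0.2]
insert_red 0.84 [216. 167.] [0.5928 0.1525 0.004 ]
insert_yellow 0.69 [177. 169.] [0.5853 0.2652 0.004 ]
insert_yellow 0.51 [211. 203.] [0.4864 0.1645 0.004 ]
insert_blue 0.75 [177. 201.] [0.491  0.2644 0.004 ]
insert_green 0.59 [209. 204.] [0.484  0.1703 0.004 ]
red [ 160  312   80  108 5733] [205.20617478 369.94924123] [0.01151833 0.17599858 0.009     ]
yellow [165 157  25  24 570] [177.61754386 168.50877193] [0.58711764 0.26325472 0.009     ]
blue [165 191  25  24 594] [177.12121212 202.59090909] [0.48703428 0.26259735 0.009     ]
green [200 190  24  25 583] [211.60205832 202.34991424] [0.48783421 0.16240245 0.009     ]
```

View pics/w3.png

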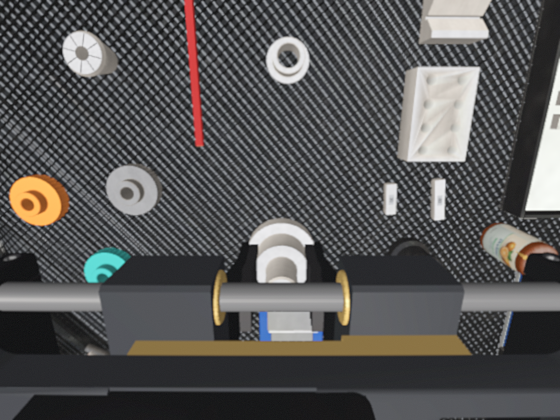

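Request:
arm_command --pt "0.96 -0.05 0 0 0 0 -1" --pt "0.96 -0.05 0 0 0 0 -1" --pt "0.96 -0.05 0 0 0 0 -1" --pt "0.96 -0.05 0 0 0 0 -1" --pt "0.96 -0.05 0 0 0 0 -1" --pt "0.96 -0.05 0 0 0 0 -1" --pt "0.96 -0.05 0 0 0 0 -1" --pt "0.96 -0.05 0 0 0 0 -1"

```text
clock: 6.48
tcp_pos: [0.5876, -0.0477, 0.1434]
ee_rot: [-179.8, -0.0, 90.0]
contact_force: [0.3, -0.7, -3.2]
grip_width: 0.0259
gripper_force: 29.9
```

```bash
cat >> h.py <<'E'
def trays(p,o,z=.009):
    h=cv2.cvtColor(p['color'],cv2.COLOR_BGR2HSV)
    for n,hs in dict(red=[(0,8),(172,180)],yellow=[(22,36)],blue=[(98,120)],green=[(50,88)]).items():
        m=sum(cv2.inRange(h,(a,110,80),(b,255,255)) for a,b in hs)
        m=cv2.morphologyEx(m.astype(np.uint8),cv2.MORPH_CLOSE,np.ones((9,9)))
        k,_,s,ce=cv2.connectedComponentsWithStats(m)
        if k<2: continue
        i=1+s[1:,4].argmax();c=max(cv2.findContours((_==i).astype(np.uint8),0,1)[0],key=cv2.contourArea).reshape(-1,2)
        w=np.array([toworld(p,q,z,o)[:2] for q in c]).astype(np.float32);r=cv2.minAreaRect(w)
        print(n,s[i],'rect centre',np.round(r[0],4),'size',np.round(r[1],4),'ang',round(r[2],1))
E
python3 -c "
from h import *
go([.588,.163,.145],90)
o=get_obs();p=capture('wrist');cv2.imwrite('pics/w4.png',p['color']);trays(p,o,.011)
"
```

```text
t 6.48 tcp [ 0.5876 -0.0477  0.1434] rot [-1.7984e+02 -3.0000e-02  8.9960e+01] w 0.0259 -> shift [ 0.843  0.001 -0.006] turn [-0.0005 -0.0001 -0.0001] turn deg [-0.2 -0.  -0. ]
red [226 272   1   1   1] rect centre [ 0.5329 -0.1168] size [0. 0.] ang 0.0
yellow [345 302   1   5   5] rect centre [ 0.6518 -0.1527] size [0.     0.0047] ang 3.4
```

Request:
arm_command --pt "0.52 0 0 0 0 0 -1" --pt "0.52 0 0 0 0 0 -1" --pt "0.52 0 0 0 0 0 -1" --pt "0.52 0 0 0 0 0 -1" --pt "0.52 0 0 0 0 0 -1" --pt "0.52 0 0 0 0 0 -1"

```text
clock: 7.03
tcp_pos: [0.5892, 0.079, 0.1444]
ee_rot: [-179.9, 0.1, 89.7]
contact_force: [-0.0, -0.3, -1.6]
grip_width: 0.0258
gripper_force: 29.9
```

```bash
python3 -c "
from h import *
go([.588,.163,.145],90)
o=get_obs();p=capture('wrist');cv2.imwrite('pics/w4.png',p['color']);trays(p,o,.011)
"
```

```text
t 7.03 tcp [0.5892 0.079  0.1444] rot [-1.7995e+02  5.0000e-02  8.9750e+01] w 0.0258 -> shift [ 0.336 -0.006 -0.003] turn [-0.0001  0.0001 -0.0007] turn deg [-0.1  0.1 -0.3]
red [ 237   63   86   88 7266] rect centre [0.5883 0.1632] size [0.0704 0.0705] ang 0.5
yellow [ 233    0   91   26 2243] rect centre [0.5874 0.2346] size [0.0174 0.0703] ang 89.7
blue [ 105    0   94   28 2503] rect centre [0.4883 0.2346] size [0.0188 0.0718] ang 89.4
green [ 116   65   92   88 7180] rect centre [0.4892 0.1622] size [0.0708 0.0699] ang 0.5
```

View pics/w4.png

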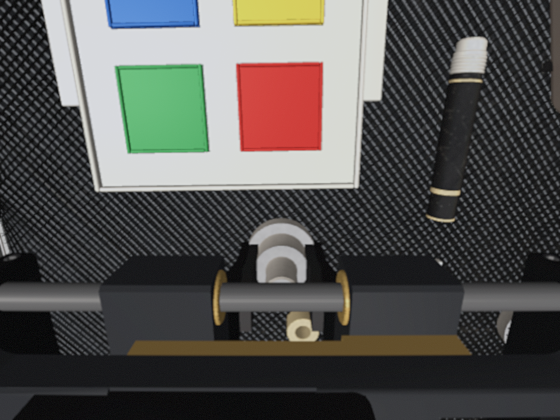

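Request:
arm_command --pt "0.336 -0.003 0 0 0 -0.001 -1" --pt "0.336 -0.003 0 0 0 -0.001 -1" --pt "0.336 -0.003 0 0 0 -0.001 -1" --pt "0.336 -0.003 0.1 0 0 -0.001 -1" --pt "0.336 -0.003 0.2 0 0 -0.001 -1" --pt "0.336 -0.003 0.3 0 0 -0.001 -1" --pt "0.336 -0.003 0.34 0 0 -0.001 -1" --pt "0.336 -0.003 0.34 0 0 -0.001 -1"

```text
clock: 7.75
tcp_pos: [0.5865, 0.162, 0.0565]
ee_rot: [-179.6, 0.1, 90.0]
contact_force: [-0.3, -0.7, -1.8]
grip_width: 0.0257
gripper_force: 29.9
```

Request:
arm_command --pt "0 0 0 0 0 0 -1" --pt "0 0 0 0 0 0 -1" --pt "0 0 0 0 0 0 -1"

```text
clock: 8.0
tcp_pos: [0.5906, 0.164, 0.0622]
ee_rot: [179.8, -0.0, 90.1]
contact_force: [-0.5, 0.0, -2.2]
grip_width: 0.0256
gripper_force: 29.9
```

```bash
python3 -c "
from h import *
go([.5885,.163,.0405],90)
o=get_obs();p=capture('wrist');trays(p,o,.011)
"
```

```text
t 8.0 tcp [0.5906 0.164  0.0622] rot [ 1.798e+02 -3.000e-02  9.008e+01] w 0.0256 -> shift [-0.004 -0.009  0.087] turn [ 0.0006 -0.0001  0.0002] turn deg [ 0.2 -0.   0.1]
red [ 222  184  111   88 5533] rect centre [0.5882 0.1697] size [0.0706 0.0608] ang 0.7
yellow [  211     9   128   132 15895] rect centre [0.5872 0.2631] size [0.0706 0.0708] ang 0.6
blue [   32    12   143   131 16111] rect centre [0.4886 0.2621] size [0.0727 0.0706] ang 0.5
green [  68  186  118   97 8398] rect centre [0.4897 0.1647] size [0.072  0.0683] ang 0.7
```

Request:
arm_command --pt "-0.002 -0.006 0.03 0 0 0 -1" --pt "-0.002 -0.006 0.055 0 0 0 -1" --pt "-0.002 -0.006 0.07 0 0 0 -1" --pt "-0.002 -0.006 0.07 0 0 0 -1" --pt "-0.002 -0.006 0.07 0 0 0 -1" --pt "-0.002 -0.006 0.07 0 0 0 -1"

```text
clock: 8.55
tcp_pos: [0.5873, 0.1638, 0.0424]
ee_rot: [-180.0, 0.0, 90.1]
contact_force: [0.1, -0.5, -2.0]
grip_width: 0.0258
gripper_force: 29.9
```

```bash
python3 -c "
from h import *
go([.5885,.163,.040],90);print(get_obs()['contact_force'])
"
```

```text
t 8.55 tcp [0.5873 0.1638 0.0424] rot [-179.99    0.     90.12] w 0.0258 -> shift [-0.003  0.005  0.01 ] turn [-0.      0.      0.0003] turn deg [-0.   0.   0.1]
[ 0.10369904 -0.53237846 -2.01100427]
```

Request:
arm_command --pt "-0.002 0.003 0.01 0 0 0 -1" --pt "-0.002 0.003 0.01 0 0 0 -1" --pt "-0.002 0.003 0.011 0 0 0 -1" --pt "-0.002 0.003 0.011 0 0 0 0.3" --pt "-0.002 0.003 0.011 0 0 0 0.3" --pt "-0.002 0.003 0.011 0 0 0 0.3" --pt "-0.002 0.003 0.011 0 0 0 0.3" --pt "-0.002 0.003 0.011 0 0 0 0.3"

```text
clock: 9.22
tcp_pos: [0.5884, 0.1633, 0.0401]
ee_rot: [180.0, -0.0, 90.1]
contact_force: [0.3, -0.2, 0.1]
grip_width: 0.0507
gripper_force: 0.0
```

Request:
arm_command --pt "0 0 0 0 0 0 0.3" --pt "0 0 0 0 0 0 0.3" --pt "0 0 -0.05 0 0 0 0.3" --pt "0 0 -0.15 0 0 0 0.3" --pt "0 0 -0.3 0 0 0 0.3" --pt "0 0 -0.45 0 0 0 0.3" --pt "0 0 -0.45 0 0 0 0.3"

```text
clock: 9.8
tcp_pos: [0.5933, 0.1641, 0.1626]
ee_rot: [179.2, -0.1, 90.1]
contact_force: [0.9, 0.0, 0.9]
grip_width: 0.0565
gripper_force: 0.0
```

```bash
python3 -c "
from h import *
go([.466,-.2,.145],90)
o=get_obs();p=capture('wrist');cv2.imwrite('pics/w5.png',p['color'][:330]);report(p,['stepped_shaft_mid'],o)
"
```

```text
t 9.8 tcp [0.5933 0.1641 0.1626] rot [ 1.7917e+02 -1.2000e-01  9.0120e+01] w 0.0565 -> shift [-1.455 -0.513  0.06 ] turn [ 0.0023 -0.0003  0.0003] turn deg [ 0.8 -0.1  0.1]
stepped_shaft_mid 0.93 [272. 208.] [0.5863 0.1592 0.025 ]
```

View pics/w5.png

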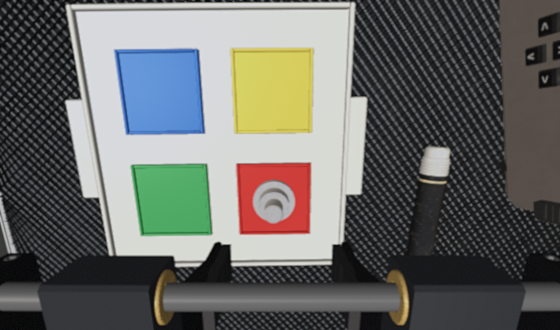

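The shaft stands upright in the middle of the red insert. Next is the gear.

Request:
arm_command --pt "-0.95 -0.26 0.04 0 0 0 0.45" --pt "-0.95 -0.26 0.04 0 0 0 0.45" --pt "-0.95 -0.26 0.04 0 0 0 0.45" --pt "-0.95 -0.26 0.04 0 0 0 0.45" --pt "-0.95 -0.26 0.04 0 0 0 0.45" --pt "-0.95 -0.26 0.04 0 0 0 0.45" --pt "-0.95 -0.26 0.04 0 0 0 0.45" --pt "-0.95 -0.26 0.04 0 0 0 0.45"

```text
clock: 10.57
tcp_pos: [0.5221, -0.076, 0.1411]
ee_rot: [-179.9, -0.0, 89.9]
contact_force: [-0.5, 0.3, 0.4]
grip_width: 0.0629
gripper_force: 0.0
```

Request:
arm_command --pt "-0.82 -0.24 0 0 0 0 0.45" --pt "-0.82 -0.24 0 0 0 0 0.45" --pt "-0.82 -0.24 0 0 0 0 0.45" --pt "-0.82 -0.24 0 0 0 0 0.45" --pt "-0.82 -0.24 0 0 0 0 0.45" --pt "-0.82 -0.24 0 0 0 0 0.45" --pt "-0.82 -0.24 0 0 0 0 0.45" --pt "-0.82 -0.24 0 0 0 0 0.45"

```text
clock: 11.23
tcp_pos: [0.4641, -0.2781, 0.1415]
ee_rot: [-179.9, -0.1, 90.1]
contact_force: [0.3, 0.5, -0.6]
grip_width: 0.0631
gripper_force: 0.0
```

```bash
python3 -c "
from h import *
go([.466,-.281,.07],90)
o=get_obs();p=capture('wrist');cv2.imwrite('pics/w6.png',p['color'][:300]);report(p,['gear_mid'],o)
uv=topix(p,[.466,-.281,.014],o);print(uv)
c=blob(p,uv,o,.014,.024)
blob(p,topix(p,[*c,.022],o),o,.022,.012)
"
```

```text
t 11.23 tcp [ 0.4641 -0.2781  0.1415] rot [-1.7995e+02 -1.1000e-01  9.0110e+01] w 0.0631 -> shift [-0.012  0.008  0.286] turn [-0.0001 -0.0003  0.0003] turn deg [-0.1 -0.1  0.1]
gear_mid 0.87 [243. 288.] [ 0.4267 -0.3632  0.011 ]
gear_mid 0.75 [282. 209.] [ 0.4647 -0.2816  0.011 ]
gear_mid 0.62 [180. 217.] [ 0.3707 -0.29    0.011 ]
[283.44260599 209.10221078]
circle [40.     0.466 -0.28 ] top5 mean [ 0.4655 -0.28  ]
circle [17.147   0.4555 -0.27  ] top5 mean [ 0.4713 -0.2828]
```

View pics/w6.png

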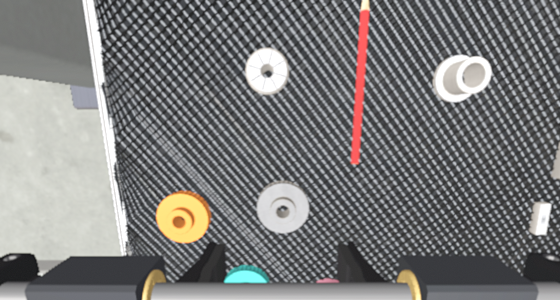

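The gear is at px (283,208), about (0.465,-0.281), and the orange one is 95 mm away in x. The narrowed opening clears it.

Request:
arm_command --pt "-0.012 0.004 0.1 0 0 0 0.45" --pt "-0.012 0.004 0.2 0 0 0 0.45" --pt "-0.012 0.004 0.3 0 0 0 0.45" --pt "-0.012 0.004 0.36 0 0 0 0.45" --pt "-0.012 0.004 0.36 0 0 0 0.45" --pt "-0.012 0.004 0.36 0 0 0 0.45" --pt "-0.012 0.004 0.36 0 0 0 0.45"

```text
clock: 11.92
tcp_pos: [0.4661, -0.282, 0.0534]
ee_rot: [179.9, 0.0, 90.2]
contact_force: [0.9, -0.1, -0.1]
grip_width: 0.063
gripper_force: 0.0
```

```bash
python3 -c "
from h import *
go([.4653,-.281,.0235],90)
o=get_obs();p=capture('wrist');report(p,['gear_mid'],o)
"
```

```text
t 11.92 tcp [ 0.4661 -0.282   0.0534] rot [1.7993e+02 4.0000e-02 9.0200e+01] w 0.063 -> shift [ 0.004 -0.003  0.12 ] turn [0.0002 0.0001 0.0006] turn deg [0.1 0.  0.2]
gear_mid 0.91 [282. 241.] [ 0.4668 -0.2812  0.011 ]
gear_mid 0.69 [138. 256.] [ 0.3721 -0.2923  0.011 ]
```

Request:
arm_command --pt "0.003 0 0.06 0 0 0 0.45" --pt "0.003 0 0.118 0 0 0 0.45" --pt "0.003 0 0.118 0 0 0 0.45" --pt "0.003 0 0.118 0 0 0 0.45" --pt "0.003 0 0.118 0 0 0 -1" --pt "0.003 0 0.118 0 0 0 -1" --pt "0.003 0 0.118 0 0 0 -1" --pt "0.003 0 0.118 0 0 0 -1"

```text
clock: 12.68
tcp_pos: [0.4655, -0.2822, 0.0236]
ee_rot: [179.9, 0.1, 90.1]
contact_force: [1.3, -0.4, 2.9]
grip_width: 0.0446
gripper_force: 30.2
```

Request:
arm_command --pt "0 0 0 0 0 0 -1" --pt "0 0 0 0 0 0 -1" --pt "0 0 0 0 0 0 -1"

```text
clock: 12.93
tcp_pos: [0.4655, -0.2822, 0.0236]
ee_rot: [179.9, 0.0, 90.1]
contact_force: [-0.7, 0.0, 5.7]
grip_width: 0.0442
gripper_force: 30.0
```

Request:
arm_command --pt "0 0 -0.1 0 0 0 -1" --pt "0 0 -0.2 0 0 0 -1" --pt "0 0 -0.32 0 0 0 -1" --pt "0.1 0.05 -0.45 0 0 0 -1" --pt "0.25 0.1 -0.48 0 0 0 -1" --pt "0.41 0.13 -0.48 0 0 0 -1" --pt "0.57 0.16 -0.48 0 0 0 -1" --pt "0.7 0.18 -0.48 0 0 0 -1"

```text
clock: 13.6
tcp_pos: [0.5094, -0.1041, 0.1426]
ee_rot: [-180.0, -0.0, 90.1]
contact_force: [0.9, 0.7, -1.9]
grip_width: 0.0444
gripper_force: 30.0
```

Request:
arm_command --pt "0.95 0.2 0 0 0 0 -1" --pt "0.95 0.2 0 0 0 0 -1" --pt "0.95 0.2 0 0 0 0 -1" --pt "0.95 0.2 0 0 0 0 -1" --pt "0.95 0.2 0 0 0 0 -1" --pt "0.95 0.2 0 0 0 0 -1" --pt "0.95 0.2 0 0 0 0 -1" --pt "0.95 0.2 0 0 0 0 -1"

```text
clock: 14.27
tcp_pos: [0.5584, 0.1328, 0.1419]
ee_rot: [-179.9, 0.0, 90.3]
contact_force: [-0.6, 0.0, -1.5]
grip_width: 0.0442
gripper_force: 30.0
```

```bash
python3 -c "
from h import *
go([.5875,.263,.145],90)
o=get_obs();p=capture('wrist');cv2.imwrite('pics/w7.png',p['color']);trays(p,o,.011)
"
```

```text
t 14.27 tcp [0.5584 0.1328 0.1419] rot [-1.7991e+02  2.0000e-02  9.0330e+01] w 0.0442 -> shift [ 0.52   0.119 -0.013] turn [-0.0003  0.      0.0009] turn deg [-0.1  0.   0.3]
red [ 276  131   82   79 4542] rect centre [0.5883 0.1638] size [0.0701 0.0696] ang 0.4
yellow [ 274    0   92   96 8433] rect centre [0.587  0.2621] size [0.0703 0.0691] ang 0.4
blue [ 145    0   96   96 8510] rect centre [0.4878 0.2617] size [0.0712 0.0693] ang 0.3
green [ 160  132   85   79 6179] rect centre [0.4887 0.1624] size [0.0703 0.0699] ang 0.5
```

View pics/w7.png

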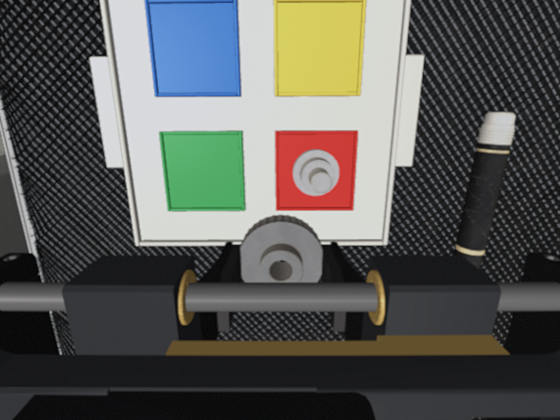

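Request:
arm_command --pt "0.515 0.115 0 0 0 0.001 -1" --pt "0.515 0.115 0 0 0 0.001 -1" --pt "0.515 0.115 0 0 0 0.001 -1" --pt "0.515 0.115 0 0 0 0.001 -1" --pt "0.515 0.115 0.1 0 0 0.001 -1" --pt "0.515 0.115 0.2 0 0 0.001 -1" --pt "0.515 0.115 0.3 0 0 0.001 -1" --pt "0.515 0.115 0.33 0 0 0.001 -1"

```text
clock: 14.98
tcp_pos: [0.5845, 0.2569, 0.0553]
ee_rot: [-179.6, 0.2, 89.7]
contact_force: [-1.4, -0.4, -3.3]
grip_width: 0.0443
gripper_force: 30.0
```

Request:
arm_command --pt "0 0 0 0 0 0 -1" --pt "0 0 0 0 0 0 -1" --pt "0 0 0 0 0 0 -1" --pt "0 0 0 0 0 0 -1"

```text
clock: 15.32
tcp_pos: [0.5893, 0.2598, 0.0627]
ee_rot: [179.8, -0.1, 89.7]
contact_force: [-0.0, 0.1, -1.4]
grip_width: 0.0444
gripper_force: 30.0
```

```bash
python3 -c "
from h import *
go([.587,.2615,.0315],90)
o=get_obs();p=capture('wrist');trays(p,o,.011)
"
```

```text
t 15.32 tcp [0.5893 0.2598 0.0627] rot [ 1.798e+02 -6.000e-02  8.972e+01] w 0.0444 -> shift [ 0.007 -0.01   0.125] turn [ 0.0006 -0.0002 -0.0008] turn deg [ 0.2 -0.1 -0.3]
red [ 231  311   98   31 2504] rect centre [0.5878 0.1893] size [0.026  0.0712] ang 89.6
yellow [ 222  178  111   67 5368] rect centre [0.5871 0.2774] size [0.0453 0.0709] ang 89.7
blue [  67  180  120   89 8277] rect centre [0.4885 0.2684] size [0.0723 0.061 ] ang 0.7
```

Request:
arm_command --pt "0.007 -0.003 0.04 0 0 0 -1" --pt "0.007 -0.003 0.08 0 0 0 -1" --pt "0.007 -0.003 0.1 0 0 0 -1" --pt "0.007 -0.003 0.1 0 0 0 -1" --pt "0.007 -0.003 0.1 0 0 0 -1" --pt "0.007 -0.003 0.1 0 0 0 -1" --pt "0.007 -0.003 0.1 0 0 0 -1"

```text
clock: 15.95
tcp_pos: [0.5872, 0.2616, 0.0356]
ee_rot: [180.0, -0.0, 89.8]
contact_force: [-0.3, -0.1, -1.3]
grip_width: 0.0442
gripper_force: 30.0
```

```bash
python3 -c "
from h import *
go([.587,.2615,.0311],90)
"
```

```text
t 15.95 tcp [0.5872 0.2616 0.0356] rot [ 1.7997e+02 -1.0000e-02  8.9750e+01] w 0.0442 -> shift [-0.    -0.001  0.018] turn [ 0.0001 -0.     -0.0007] turn deg [ 0.  -0.  -0.2]
```

Request:
arm_command --pt "0 0 0.01 0 0 0 -1" --pt "0 0 0.019 0 0 0 -1" --pt "0 0 0.019 0 0 0 -1" --pt "0 0 0.019 0 0 0 -1" --pt "0 0 0.019 0 0 0 0.5" --pt "0 0 0.019 0 0 0 0.5" --pt "0 0 0.019 0 0 0 0.5" --pt "0 0 0.019 0 0 0 0.5"

```text
clock: 16.62
tcp_pos: [0.587, 0.2615, 0.0307]
ee_rot: [180.0, -0.0, 89.8]
contact_force: [-0.2, -0.1, -0.6]
grip_width: 0.0615
gripper_force: 0.0
```

Request:
arm_command --pt "0 0 0 0 0 0 0.5" --pt "0 0 -0.05 0 0 0 0.5" --pt "0 0 -0.15 0 0 0 0.5" --pt "0 0 -0.3 0 0 0 0.5" --pt "0 0 -0.45 0 0 0 0.5" --pt "0 0 -0.48 0 0 0 0.5"

```text
clock: 17.12
tcp_pos: [0.5909, 0.2628, 0.1596]
ee_rot: [179.4, -0.2, 89.8]
contact_force: [1.2, 0.9, 1.6]
grip_width: 0.0651
gripper_force: 0.0
```

```bash
python3 -c "
from h import *
go([.605,-.06,.145],90)
o=get_obs();p=capture('wrist');cv2.imwrite('pics/w8.png',p['color'][:330]);report(p,['gear_mid'],o)
"
```

```text
t 17.12 tcp [0.5909 0.2628 0.1596] rot [179.35  -0.21  89.76] w 0.0651 -> shift [-1.291  0.061  0.054] turn [ 0.0018 -0.0006 -0.0007] turn deg [ 0.6 -0.2 -0.2]
gear_mid 0.8 [278. 202.] [0.5893 0.2607 0.011 ]
```

View pics/w8.png

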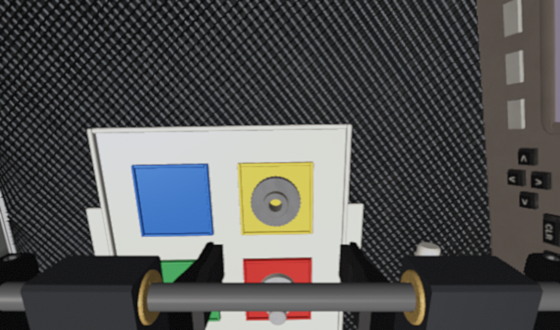

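The gear is centred in yellow. Next is the bronze bush.

Request:
arm_command --pt "-0.98 0.04 0.04 0 0 0 0.3" --pt "-0.98 0.04 0.04 0 0 0 0.3" --pt "-0.98 0.04 0.04 0 0 0 0.3" --pt "-0.98 0.04 0.04 0 0 0 0.3" --pt "-0.98 0.04 0.04 0 0 0 0.3" --pt "-0.98 0.04 0.04 0 0 0 0.3" --pt "-0.98 0.04 0.04 0 0 0 0.3" --pt "-0.98 0.04 0.04 0 0 0 0.3"

```text
clock: 17.88
tcp_pos: [0.5947, 0.0144, 0.1388]
ee_rot: [-179.8, -0.0, 89.5]
contact_force: [-0.5, -0.2, 0.2]
grip_width: 0.057
gripper_force: 0.0
```

Request:
arm_command --pt "-0.3 0.02 0 0 0 0 0.3" --pt "-0.3 0.02 0 0 0 0 0.3" --pt "-0.3 0.02 0 0 0 0 0.3" --pt "-0.3 0.02 0 0 0 0 0.3" --pt "-0.3 0.02 0 0 0 0 0.3" --pt "-0.3 0.02 0 0 0 0 0.3"

```text
clock: 18.38
tcp_pos: [0.6001, -0.0567, 0.1399]
ee_rot: [-179.9, -0.1, 89.9]
contact_force: [0.0, 0.3, 0.4]
grip_width: 0.0567
gripper_force: 0.0
```

```bash
python3 -c "
from h import *
go([.605,-.06,.053],90)
o=get_obs();p=capture('wrist');cv2.imwrite('pics/w9.png',p['color'][:300]);report(p,['bronze_bush_mid','flanged_bush_mid','spare_ring_mid'],o)
blob(p,topix(p,[.605,-.06,.022],o),o,.022,.016)
"
```

```text
t 18.38 tcp [ 0.6001 -0.0567  0.1399] rot [-1.7993e+02 -5.0000e-02  8.9850e+01] w 0.0567 -> shift [-0.014  0.02   0.348] turn [-0.0002 -0.0001 -0.0004] turn deg [-0.1 -0.1 -0.1]
bronze_bush_mid 0.77 [287. 201.] [ 0.6052 -0.0525  0.011 ]
spare_ring_mid 0.55 [114. 194.] [ 0.4461 -0.0472  0.006 ]
circle [40.      0.6115 -0.052 ] top5 mean [ 0.6114 -0.0525]
```

View pics/w9.png

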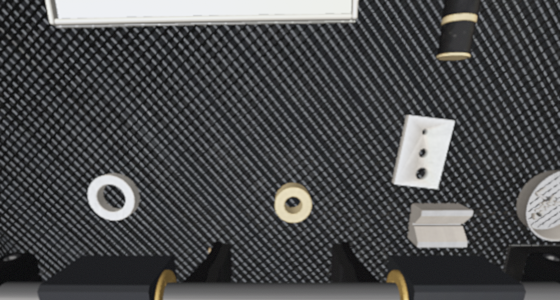

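Request:
arm_command --pt "0.012 0.034 0.1 0 0 0 0.3" --pt "0.012 0.034 0.2 0 0 0 0.3" --pt "0.012 0.034 0.28 0 0 0 0.3" --pt "0.012 0.034 0.32 0 0 0 0.3" --pt "0.012 0.034 0.32 0 0 0 0.3" --pt "0.012 0.034 0.32 0 0 0 0.3" --pt "0.012 0.034 0.32 0 0 0 0.3"

```text
clock: 19.17
tcp_pos: [0.6102, -0.0557, 0.0621]
ee_rot: [179.9, 0.0, 89.8]
contact_force: [-0.3, -0.1, -0.3]
grip_width: 0.0567
gripper_force: 0.0
```

```bash
sed -i 's/np.clip(d,-40,40)/np.clip(d,-90,90)/' h.py; python3 -c "
from h import *
go([.609,-.0535,.023],90)
o=get_obs();p=capture('wrist');cv2.imwrite('pics/w10.png',p['color']);report(p,['bronze_bush_mid'],o)
h=cv2.cvtColor(p['color'],cv2.COLOR_BGR2HSV);m=cv2.inRange(h,(12,45,120),(32,255,255));m[265:]=0
k,_,s,ce=cv2.connectedComponentsWithStats(m);i=1+s[1:,4].argmax();print(s[i],ce[i]);
for z in (.011,.022): print(toworld(p,ce[i],z,o))
blob(p,topix(p,[.608,-.0535,.022],o),o,.022,.016)
"
```

```text
t 19.17 tcp [ 0.6102 -0.0557  0.0621] rot [1.7987e+02 3.0000e-02 8.9760e+01] w 0.0567 -> shift [ 0.009 -0.005  0.156] turn [ 0.0004  0.0001 -0.0007] turn deg [ 0.1  0.  -0.2]
bronze_bush_mid 0.86 [276. 234.] [ 0.6065 -0.053   0.011 ]
[482  25  52  15 512] [505.64648438  32.44921875]
[0.73716469 0.06734261 0.011     ]
[0.7300313  0.06484735 0.022     ]
circle [ 8.77658e+01  6.09000e-01 -5.25000e-02] top5 mean [ 0.6091 -0.0525]
```

Request:
arm_command --pt "0.01 -0.004 0.06 0 0 -0.001 0.3" --pt "0.01 -0.004 0.12 0 0 -0.001 0.3" --pt "0.01 -0.004 0.155 0 0 -0.001 0.3" --pt "0.01 -0.004 0.155 0 0 -0.001 0.3" --pt "0.01 -0.004 0.155 0 0 -0.001 -1" --pt "0.01 -0.004 0.155 0 0 -0.001 -1" --pt "0.01 -0.004 0.155 0 0 -0.001 -1" --pt "0.01 -0.004 0.155 0 0 -0.001 -1"

```text
clock: 19.93
tcp_pos: [0.6088, -0.0533, 0.0228]
ee_rot: [179.9, 0.0, 90.1]
contact_force: [-0.0, 0.4, -0.5]
grip_width: 0.0376
gripper_force: 0.0
```

Request:
arm_command --pt "0 0 0 0 0 0 -1" --pt "0 0 0 0 0 0 -1" --pt "0 0 0 0 0 0 -1"

```text
clock: 20.18
tcp_pos: [0.6088, -0.0533, 0.0226]
ee_rot: [179.9, 0.0, 90.1]
contact_force: [-0.4, -0.4, 4.0]
grip_width: 0.0311
gripper_force: 30.0
```

Request:
arm_command --pt "0 0 -0.1 0 0 0 -1" --pt "0 0 -0.2 0 0 0 -1" --pt "0 0 -0.32 0 0 0 -1" --pt "0.08 -0.03 -0.45 0 0 0 -1" --pt "0.22 -0.1 -0.48 0 0 0 -1" --pt "0.37 -0.17 -0.48 0 0 0 -1" --pt "0.52 -0.24 -0.48 0 0 0 -1" --pt "0.67 -0.31 -0.48 0 0 0 -1"

```text
clock: 20.85
tcp_pos: [0.529, 0.1154, 0.1419]
ee_rot: [-180.0, -0.0, 90.1]
contact_force: [0.7, 0.9, -0.9]
grip_width: 0.0309
gripper_force: 30.0
```

Request:
arm_command --pt "0.1 -0.05 0 0 0 0 -1" --pt "0.1 -0.05 0 0 0 0 -1" --pt "0.1 -0.05 0 0 0 0 -1" --pt "0.1 -0.05 0 0 0 0 -1" --pt "0.1 -0.05 0 0 0 0 -1"

```text
clock: 21.27
tcp_pos: [0.5181, 0.1382, 0.1417]
ee_rot: [180.0, 0.0, 90.1]
contact_force: [0.3, -0.3, -0.7]
grip_width: 0.0306
gripper_force: 30.0
```

```bash
python3 -c "
from h import *
go([.4883,.262,.145],90)
o=get_obs();p=capture('wrist');cv2.imwrite('pics/w11.png',p['color']);trays(p,o,.011)
"
```

```text
t 21.27 tcp [0.5181 0.1382 0.1417] rot [1.800e+02 2.000e-02 9.005e+01] w 0.0306 -> shift [ 0.495 -0.119 -0.013] turn [0.     0.0001 0.0001] turn deg [0.  0.  0.1]
red [ 319  137   84   79 4436] rect centre [0.5876 0.1637] size [0.071  0.0704] ang 0.1
yellow [ 322    6   94   97 5204] rect centre [0.5865 0.2629] size [0.0711 0.0705] ang 0.6
blue [ 196    7   91   97 8403] rect centre [0.4869 0.2619] size [0.0699 0.0706] ang 0.3
green [ 206  138   81   79 6036] rect centre [0.4881 0.1626] size [0.0689 0.0703] ang 0.7
```

View pics/w11.png

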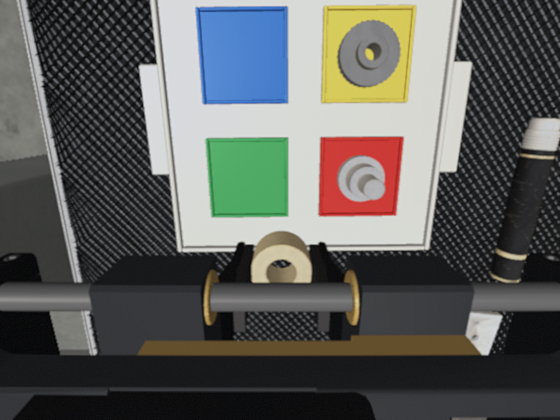

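Request:
arm_command --pt "0.494 -0.122 0 0 0 0 -1" --pt "0.494 -0.122 0 0 0 0 -1" --pt "0.494 -0.122 0 0 0 0 -1" --pt "0.494 -0.122 0 0 0 0 -1" --pt "0.494 -0.122 0.1 0 0 0 -1" --pt "0.494 -0.122 0.2 0 0 0 -1" --pt "0.494 -0.122 0.3 0 0 0 -1" --pt "0.494 -0.122 0.33 0 0 0 -1"

```text
clock: 21.98
tcp_pos: [0.4849, 0.2607, 0.0552]
ee_rot: [-179.7, 0.1, 90.0]
contact_force: [-0.8, -0.5, -0.9]
grip_width: 0.031
gripper_force: 30.0
```

Request:
arm_command --pt "0 0 0.03 0 0 0 -1" --pt "0 0 0.06 0 0 0 -1" --pt "0 0 0.09 0 0 0 -1" --pt "0 0 0.09 0 0 0 -1" --pt "0 0 0.09 0 0 0 -1" --pt "0 0 0.09 0 0 0 -1" --pt "0 0 0.09 0 0 0 -1"

```text
clock: 22.57
tcp_pos: [0.4876, 0.2629, 0.0378]
ee_rot: [179.9, -0.0, 90.1]
contact_force: [0.8, -0.3, -2.2]
grip_width: 0.0309
gripper_force: 30.0
```

```bash
python3 -c "
from h import *
go([.4875,.262,.0302],90)
"
```

```text
t 22.57 tcp [0.4876 0.2629 0.0378] rot [ 1.7991e+02 -3.0000e-02  9.0110e+01] w 0.0309 -> shift [-0.004 -0.001  0.03 ] turn [ 0.0003 -0.0001  0.0003] turn deg [ 0.1 -0.   0.1]
```

Request:
arm_command --pt "-0.002 0 0.015 0 0 0 -1" --pt "-0.002 0 0.03 0 0 0 -1" --pt "-0.002 0 0.03 0 0 0 -1" --pt "-0.002 0 0.03 0 0 0 -1" --pt "-0.002 0 0.03 0 0 0 0.2" --pt "-0.002 0 0.03 0 0 0 0.2" --pt "-0.002 0 0.03 0 0 0 0.2" --pt "-0.002 0 0.03 0 0 0 0.2"

```text
clock: 23.23
tcp_pos: [0.4867, 0.2621, 0.0291]
ee_rot: [-180.0, 0.0, 90.1]
contact_force: [-0.0, -0.1, 0.2]
grip_width: 0.0479
gripper_force: 0.0
```

Request:
arm_command --pt "0 0 0 0 0 0 0.2" --pt "0 0 -0.05 0 0 0 0.2" --pt "0 0 -0.15 0 0 0 0.2" --pt "0 0 -0.3 0 0 0 0.2" --pt "0 0 -0.45 0 0 0 0.2" --pt "0 0 -0.48 0 0 0 0.2"

```text
clock: 23.73
tcp_pos: [0.4907, 0.2636, 0.1574]
ee_rot: [179.4, -0.2, 90.1]
contact_force: [0.8, 0.4, 1.2]
grip_width: 0.052
gripper_force: 0.0
```

```bash
python3 -c "
from h import *
go([.614,-.165,.145],90)
o=get_obs();p=capture('wrist');cv2.imwrite('pics/w12.png',p['color'][:330]);report(p,['bronze_bush_mid','gear_mid'],o)
"
```

```text
t 23.73 tcp [0.4907 0.2636 0.1574] rot [179.4   -0.22  90.12] w 0.052 -> shift [-1.716  0.489  0.048] turn [ 0.0017 -0.0006  0.0003] turn deg [ 0.6 -0.2  0.1]
bronze_bush_mid 0.91 [271. 203.] [0.4824 0.2615 0.011 ]
gear_mid 0.62 [381. 203.] [0.5891 0.2616 0.011 ]
```

View pics/w12.png

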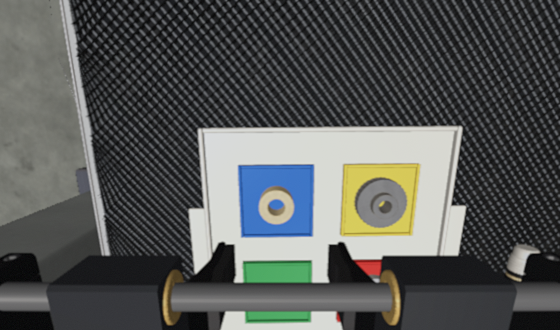

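The bronze bush is centred in blue at px (276,205). The last part is the flanged bush.

Request:
arm_command --pt "-0.92 0.26 0.05 0 0 0 0.2" --pt "-0.92 0.26 0.05 0 0 0 0.2" --pt "-0.92 0.26 0.05 0 0 0 0.2" --pt "-0.92 0.26 0.05 0 0 0 0.2" --pt "-0.92 0.26 0.05 0 0 0 0.2" --pt "-0.92 0.26 0.05 0 0 0 0.2" --pt "-0.92 0.26 0.05 0 0 0 0.2" --pt "-0.92 0.26 0.05 0 0 0 0.2"

```text
clock: 24.55
tcp_pos: [0.551, 0.0308, 0.1344]
ee_rot: [-179.7, -0.0, 89.9]
contact_force: [-0.2, 0.2, 0.2]
grip_width: 0.0522
gripper_force: 0.0
```

Request:
arm_command --pt "-0.79 0.23 0 0 0 0 0.2" --pt "-0.79 0.23 0 0 0 0 0.2" --pt "-0.79 0.23 0 0 0 0 0.2" --pt "-0.79 0.23 0 0 0 0 0.2" --pt "-0.79 0.23 0 0 0 0 0.2" --pt "-0.79 0.23 0 0 0 0 0.2" --pt "-0.79 0.23 0 0 0 0 0.2" --pt "-0.79 0.23 0 0 0 0 0.2"

```text
clock: 25.22
tcp_pos: [0.6093, -0.1632, 0.1352]
ee_rot: [-179.8, -0.1, 90.1]
contact_force: [-1.0, 0.6, 1.1]
grip_width: 0.0522
gripper_force: 0.0
```

```bash
python3 -c "
from h import *
go([.613,-.166,.065],90)
o=get_obs();p=capture('wrist');cv2.imwrite('pics/w13.png',p['color'][:300]);report(p,['flanged_bush_mid','spare_collet_mid'],o)
c=blob(p,topix(p,[.613,-.166,.009],o),o,.009,.018)
blob(p,topix(p,[*c,.030],o),o,.030,.013)
"
```

```text
t 25.22 tcp [ 0.6093 -0.1632  0.1352] rot [-1.7984e+02 -1.1000e-01  9.0150e+01] w 0.0522 -> shift [-0.012  0.015  0.281] turn [-0.0004 -0.0003  0.0004] turn deg [-0.2 -0.1  0.1]
flanged_bush_mid 0.94 [284. 213.] [ 0.6116 -0.1678  0.015 ]
spare_collet_mid 0.91 [102. 210.] [ 0.4512 -0.1646  0.0175]
circle [79.7778  0.6105 -0.17  ] top5 mean [ 0.6105 -0.17  ]
circle [70.5253  0.61   -0.1695] top5 mean [ 0.6101 -0.1692]
```

Request:
arm_command --pt "-0.022 0.006 0.1 0 0 0 0.2" --pt "-0.022 0.006 0.2 0 0 0 0.2" --pt "-0.022 0.006 0.28 0 0 0 0.2" --pt "-0.022 0.006 0.29 0 0 0 0.2" --pt "-0.022 0.006 0.29 0 0 0 0.2" --pt "-0.022 0.006 0.29 0 0 0 0.2" --pt "-0.022 0.006 0.29 0 0 0 0.2"

```text
clock: 25.95
tcp_pos: [0.6131, -0.1706, 0.0664]
ee_rot: [179.8, 0.1, 90.2]
contact_force: [-0.5, -0.8, 0.3]
grip_width: 0.0522
gripper_force: 0.0
```

```bash
python3 -c "
from h import *
go([.611,-.169,.029],90)
o=get_obs();p=capture('wrist');cv2.imwrite('pics/w14.png',p['color'][:300]);report(p,['flanged_bush_mid'],o)
c=blob(p,topix(p,[.611,-.168,.009],o),o,.009,.018)
blob(p,topix(p,[*c,.030],o),o,.030,.013)
"
```

```text
t 25.95 tcp [ 0.6131 -0.1706  0.0664] rot [1.7984e+02 7.0000e-02 9.0150e+01] w 0.0522 -> shift [ 0.007 -0.009  0.149] turn [0.0004 0.0002 0.0004] turn deg [0.2 0.1 0.2]
flanged_bush_mid 0.7 [276. 234.] [ 0.6097 -0.1682  0.015 ]
circle [58.4235  0.6105 -0.1665] top5 mean [ 0.6104 -0.1663]
circle [75.3169  0.6099 -0.1698] top5 mean [ 0.61   -0.1695]
```

Request:
arm_command --pt "0.008 -0.008 0.06 0 0 0 0.2" --pt "0.008 -0.008 0.12 0 0 0 0.2" --pt "0.008 -0.008 0.147 0 0 0 0.2" --pt "0.008 -0.008 0.147 0 0 0 0.2" --pt "0.008 -0.008 0.147 0 0 0 -1" --pt "0.008 -0.008 0.147 0 0 0 -1" --pt "0.008 -0.008 0.147 0 0 0 -1" --pt "0.008 -0.008 0.147 0 0 0 -1"

```text
clock: 26.72
tcp_pos: [0.6104, -0.1689, 0.0283]
ee_rot: [179.9, 0.0, 90.1]
contact_force: [-0.4, -0.9, 0.0]
grip_width: 0.0334
gripper_force: 0.0
```

Request:
arm_command --pt "0 0 0 0 0 0 -1" --pt "0 0 0 0 0 0 -1" --pt "0 0 0 0 0 0 -1" --pt "0 0 0 0 0 0 -1"

```text
clock: 27.05
tcp_pos: [0.6102, -0.1688, 0.0281]
ee_rot: [179.9, 0.0, 90.1]
contact_force: [-0.2, 0.8, 3.3]
grip_width: 0.0243
gripper_force: 30.0
```

Request:
arm_command --pt "0 0 -0.1 0 0 0 -1" --pt "0 0 -0.2 0 0 0 -1" --pt "0 0 -0.32 0 0 0 -1" --pt "0.08 -0.03 -0.44 0 0 0 -1" --pt "0.22 -0.1 -0.46 0 0 0 -1" --pt "0.37 -0.17 -0.46 0 0 0 -1" --pt "0.52 -0.24 -0.46 0 0 0 -1" --pt "0.67 -0.31 -0.46 0 0 0 -1"

```text
clock: 27.72
tcp_pos: [0.5306, 0.0, 0.1424]
ee_rot: [-180.0, -0.0, 90.1]
contact_force: [1.2, 0.9, -1.4]
grip_width: 0.0243
gripper_force: 30.0
```

Request:
arm_command --pt "0.2 -0.05 0 0 0 0 -1" --pt "0.2 -0.05 0 0 0 0 -1" --pt "0.2 -0.05 0 0 0 0 -1" --pt "0.2 -0.05 0 0 0 0 -1" --pt "0.2 -0.05 0 0 0 0 -1"

```text
clock: 28.13
tcp_pos: [0.5197, 0.0479, 0.1425]
ee_rot: [180.0, 0.0, 90.1]
contact_force: [0.2, -0.8, 0.0]
grip_width: 0.0244
gripper_force: 30.0
```

```bash
python3 -c "
from h import *
go([.4885,.1625,.145],90)
o=get_obs();p=capture('wrist');cv2.imwrite('pics/w15.png',p['color']);trays(p,o,.011)
"
```

```text
t 28.13 tcp [0.5197 0.0479 0.1425] rot [1.7999e+02 3.0000e-02 9.0100e+01] w 0.0244 -> shift [ 0.459 -0.124 -0.01 ] turn [0.     0.0001 0.0003] turn deg [0.  0.  0.1]
red [ 321   20   93   94 5867] rect centre [0.5876 0.1632] size [0.0712 0.0699] ang 0.3
yellow [342 299   6   7  17] rect centre [ 0.5839 -0.0544] size [0.0051 0.0073] ang 3.3
green [ 197   21   89   94 7982] rect centre [0.488  0.1622] size [0.0692 0.07  ] ang 0.3
```

View pics/w15.png

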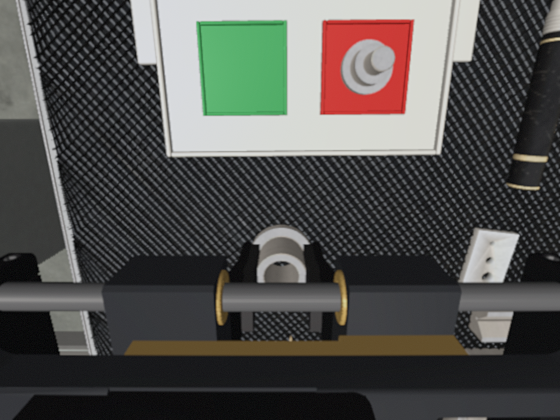

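Request:
arm_command --pt "0.457 -0.126 0 0 0 0 -1" --pt "0.457 -0.126 0 0 0 0 -1" --pt "0.457 -0.126 0 0 0 0 -1" --pt "0.457 -0.126 0 0 0 0 -1" --pt "0.457 -0.126 0.1 0 0 0 -1" --pt "0.457 -0.126 0.2 0 0 0 -1" --pt "0.457 -0.126 0.29 0 0 0 -1" --pt "0.457 -0.126 0.32 0 0 0 -1"

```text
clock: 28.85
tcp_pos: [0.4858, 0.1611, 0.059]
ee_rot: [-179.7, 0.1, 90.0]
contact_force: [-1.4, 0.2, -2.3]
grip_width: 0.0242
gripper_force: 30.0
```

Request:
arm_command --pt "0 0 0.03 0 0 0 -1" --pt "0 0 0.06 0 0 0 -1" --pt "0 0 0.075 0 0 0 -1" --pt "0 0 0.075 0 0 0 -1" --pt "0 0 0.075 0 0 0 -1" --pt "0 0 0.075 0 0 0 -1" --pt "0 0 0.075 0 0 0 -1"

```text
clock: 29.43
tcp_pos: [0.4883, 0.1631, 0.0447]
ee_rot: [179.9, -0.0, 90.1]
contact_force: [-0.2, 0.4, -1.0]
grip_width: 0.0243
gripper_force: 30.0
```

```bash
python3 -c "
from h import *
go([.4882,.1622,.0357],90)
"
```

```text
t 29.43 tcp [0.4883 0.1631 0.0447] rot [ 1.7991e+02 -2.0000e-02  9.0120e+01] w 0.0243 -> shift [-0.003 -0.001  0.036] turn [ 0.0003 -0.      0.0003] turn deg [ 0.1 -0.   0.1]
```

Request:
arm_command --pt "-0.002 0.002 0.018 0 0 0 -1" --pt "-0.002 0.002 0.035 0 0 0 -1" --pt "-0.002 0.002 0.035 0 0 0 -1" --pt "-0.002 0.002 0.035 0 0 0 -1" --pt "-0.002 0.002 0.035 0 0 0 0.1" --pt "-0.002 0.002 0.035 0 0 0 0.1" --pt "-0.002 0.002 0.035 0 0 0 0.1" --pt "-0.002 0.002 0.035 0 0 0 0.1"

```text
clock: 30.1
tcp_pos: [0.4879, 0.1624, 0.0349]
ee_rot: [-180.0, 0.0, 90.1]
contact_force: [-1.1, -0.5, 0.6]
grip_width: 0.0424
gripper_force: 0.0
```

Request:
arm_command --pt "0 0 0 0 0 0 0.1" --pt "0 0 0 0 0 0 0.1" --pt "0 0 -0.05 0 0 0 0.1" --pt "0 0 -0.15 0 0 0 0.1" --pt "0 0 -0.3 0 0 0 0.1" --pt "0 0 -0.45 0 0 0 0.1" --pt "0 0 -0.55 0 0 0 0.1" --pt "0 0 -0.55 0 0 0 0.1"

```text
clock: 30.77
tcp_pos: [0.4921, 0.1632, 0.1795]
ee_rot: [179.4, -0.1, 90.1]
contact_force: [0.6, 0.1, 0.9]
grip_width: 0.0479
gripper_force: 0.0
```

Request:
arm_command --pt "0 0 -0.1 0 0 0 0.1" --pt "-0.1 0.1 -0.1 0 0 0 0.1" --pt "-0.2 0.2 -0.1 0 0 0 0.1" --pt "-0.2 0.2 -0.1 0 0 0 0.1" --pt "-0.2 0.2 -0.1 0 0 0 0.1" --pt "-0.2 0.2 -0.1 0 0 0 0.1"

```text
clock: 31.27
tcp_pos: [0.5374, 0.1125, 0.1965]
ee_rot: [-179.9, -0.0, 90.1]
contact_force: [-0.7, -0.8, -0.2]
grip_width: 0.0478
gripper_force: 0.0
```

```bash
python3 -c "
from h import *
go([.4885,.1625,.145],90)
o=get_obs();p=capture('wrist');cv2.imwrite('pics/w16.png',p['color']);trays(p,o,.011)
report(p,['stepped_shaft_mid','gear_mid','bronze_bush_mid','flanged_bush_mid'],o)
for n in ['stepped_shaft_mid','gear_mid','bronze_bush_mid','flanged_bush_mid']:
  for d in tip_of(p,n)[:1]: print(n,toworld(p,d['uv'],Z[n]+.007,o))
"
```

```text
t 31.27 tcp [0.5374 0.1125 0.1965] rot [-1.7988e+02 -2.0000e-02  9.0070e+01] w 0.0478 -> shift [ 0.2   -0.195  0.206] turn [-0.0003 -0.      0.0002] turn deg [-0.1 -0.   0.1]
red [ 297  108   70   69 3393] rect centre [0.5881 0.1636] size [0.0706 0.0691] ang 0.1
yellow [ 297    0   77   78 3330] rect centre [0.5872 0.2602] size [0.0701 0.0661] ang 0.2
blue [ 190    0   77   79 4469] rect centre [0.4874 0.2599] size [0.0704 0.0672] ang 0.5
green [ 199  109   70   69 3578] rect centre [0.4884 0.1624] size [0.0698 0.0693] ang 0.1
stepped_shaft_mid 0.83 [331. 145.] [0.5866 0.1626 0.025 ]
gear_mid 0.81 [333.  34.] [0.5861 0.2645 0.011 ]
bronze_bush_mid 0.93 [226.  35.] [0.4841 0.2638 0.011 ]
flanged_bush_mid 0.58 [232. 143.] [0.4869 0.1637 0.015 ]
stepped_shaft_mid [0.58548502 0.16323568 0.032     ]
gear_mid [0.58509256 0.26298134 0.018     ]
bronze_bush_mid [0.485241  0.2622462 0.018    ]
flanged_bush_mid [0.48796609 0.16426043 0.022     ]
```

View pics/w16.png

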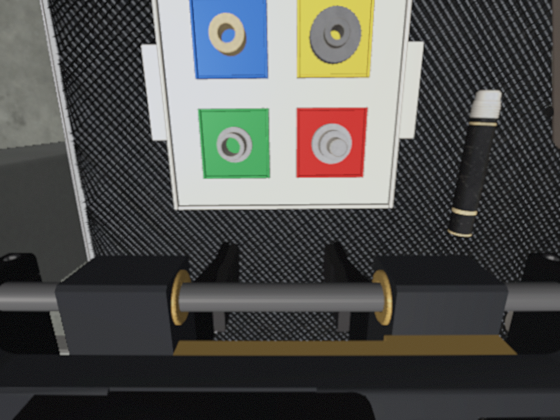

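All four parts stand upright and centred, within about 2 mm: bronze (227,35), gear (335,35), flanged bush (234,146) and shaft (332,145). The arm is clear, so I'm handing in.

```bash
python3 -c "
from cell import *
print(job_done())"
```

```text
the job is handed in; nothing more can be done
None
```

The job is handed in: the shaft is in red, the gear in yellow, the bronze bush in blue and the flanged bush in green, all upright and centred to about 2 mm in the last picture; the arm never touched the spacer ring, the collet or the coloured look-alikes.

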